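# Check a trolley brake lever for bite

## Task

The push bar of a timber trolley is clamped on the bench with two hand levers on it. Press the longer lever in towards the bar from its outer side with the outside of the fingers until it comes up against its stop, keep it there for about two seconds to see that it stops short of the bar, then let it spring fully back out. Do not pinch or force the lever, do not push on the bar, leave the short lever unpressed, and do not shift or lift anything else on the bench.

Things in the scene. Friction and masses are not known exactly. Their poses are not given: they have to be found in the camera images.
- push_bar: Fixed U-shaped push bar of 25 mm steel tube; its straight part (500 mm along its y axis) is level, centre line 110 mm above the table, with two black 32 mm grips. Origin on the table below the middle of that part. Legs bend to +x into wooden clamp blocks (x 65 to 135, y about +-280, top 138 mm). The levers are on its -x side, towards the robot. Turned by up to 0.25 rad.
- long_mount: Grey clamp on the bar (42 mm diameter, 30 mm along the bar) that carries the long lever. Origin on the table straight below the bar's centre line; axes parallel to those of push_bar. Which of the two places along the bar it has changes (y about 205 or -40 mm in the bar's frame). The lever's inner half (the side towards the bar) is not to be touched, as it would be in a pinch.
- short_mount: The same clamp carrying the short lever, in the other place.
- long_lever (a joint): Angle of the long lever about its upright pivot (42 mm from the bar's centre line, on its -x side), rad: 0 sprung out, 0.24 at its stop, still 25 mm clear of the grip. It runs 165 mm from the pivot towards the bar's -y, splayed 0.28 rad out at 0. Blade 10 mm thick, 100 to 120 mm above the table. Pressed at long_face, the spring takes 2.2 N at first, 4.8 N at the stop, then it is hard.
- short_lever (a joint): The same for the short lever (105 mm long), which must stay out: 0 sprung fully out, 0.24 at its stop.
- long_face (a point): Point on the outer face of the long lever, 119 mm from its pivot, at mid height (110 mm above the table): the place to press. It moves with the lever. Its +x axis points straight into the lever face, towards the bar (the pressing direction); its +y axis runs along the lever to the pivot; z is up. Full travel is about 28 mm here.
- long_tip (a point): Centre of the rounded free end of the long lever, 160 mm from the pivot, 110 mm above the table; axes as long_face.
- short_face (a point): Point on the outer face of the short lever, 76 mm from its pivot; axes as long_face.
- spray_bottle: Loose bottle, 54 mm diameter, 150 mm tall, green cap, standing beyond the bar between the clamp blocks. Origin under its centre.
- sanding_block: Loose cork block 55 x 100 x 35 mm lying beyond the bar. Origin under its centre.
- spanner: Loose spanner lying flat on the robot's side of the levers, below their height. Origin under its middle.
- screwdriver: Loose screwdriver lying to the right of the bar, roughly along x.
- stool_leg: Loose stick of wood 220 x 30 x 30 mm lying to the right. Origin under its centre.
- tape_roll: Loose roll 90 mm in diameter, 24 mm high, lying flat to the left. Origin under its centre.
- tumbler: Loose dark cup 72 mm diameter, 120 mm tall, to the left. Origin under its centre.

How it is judged:
By the outcome, as a careful person would: the job done as asked, in the order asked, and still so for the second after the job is handed in, with the robot touching nothing.
It also fails if it takes over 38 s, if anything falls off the work surface, if the arm or the gripper's body presses on something with over 40 N, if the wrist force passes 120 N, or if a joint passes its speed limit or range.

## Robot

A 7-joint arm with a two-finger parallel gripper is mounted at the origin on the work surface. World frame = base frame: x ahead of the robot, y to its left, z up, the work surface at z = 0. Lengths are in m, angles in rad, forces in N, time in s.
With the tool pointing down it reaches from about 0.425 to 0.925 m from the base axis. Payload 6.8 kg.
Tool frame: the origin (TCP) lies on the front face of the gripper's body, between the roots of the fingers; the fingertips stand 73 mm ahead of it and the grasp point (between the pads) lies 54 mm ahead of it; z points along the fingers, y is the line along which they close (so a half turn about z gives the same grasp; the last joint's range is limited). The gripper opens to 85 mm and grips with 20 to 120 N. Pads are 22 mm wide; open, the fingers measure 114 mm over their backs; the gripper's body (76 mm by 85 mm) begins 54 mm behind the grasp point. The pads swing forward as they close: fully open they stand 13 mm farther back than shut.
Start: joints at [-1.254, 0.477, 0.022, 1.555, -0.011, 1.109, -0.083], TCP at [0.278, 0.615, 0.304] pointing down, gripper open.
Joint ranges: [-2.96, 2.96], [-0.34, 2.1], [-1.41, 1.46], [0.24, 2.44], [-1.37, 4.51], [0.17, 1.92], [-2.96, 2.96]. Speed limits (rad/s): [2.39, 2.39, 3.14, 3.14, 3.14, 3.14, 3.14].

## Interface

Orientations are given as a unit quaternion [w, x, y, z].
In Python, from station import bot, optics gives the robot as it stands.
- The arm moves only by the tool drive_tool, never from a script. Its argument "deltas" is a list of rows, each an object with "gripper": the closure in counts, from 0 (fully open) to 255 (shut); "offset": the shift along the tool's x, y, z in units of 1000 mm (1.0 is 1000 mm), a list of three; "angular": the turn, a rotation vector about the tool's x, y, z in units of 45 degrees (1.0 is 45 degrees), a list of three. In form: [{"gripper": gripper, "offset": [dx, dy, dz], "angular": [rx, ry, rz]}, ...]. A call has 1 to 5 rows; each row is the pose to reach, as a shift and turn from the pose commanded when the call began, along the tool's axes at that moment; what a row does not reach only later rows make up. A row lasts 1/10 s, in which the tool goes at most 50 mm and 8.59 degrees, less where a joint would pass 70% of its speed; a pose out of reach is approached as far as the arm can. A call with a number of a shift or a turn outside -1 to 1 is refused whole. A call with a gripper value outside its range is refused whole. The fingers move at their own pace and stop on an object; "grip_force" is the grip in N (left out, the last holds). Time passes only in rows, so rows that repeat a pose let the fingers close. It gives the time, the measured TCP pose, the force, the opening and the grip force at its end, in the units of the state.
- bot.get_obs(): the state, without advancing time (a new reading comes with each control period).
- optics.read_camera(name): name is "scene" or "top" or "wrist"; returns the picture (400x640x3 uint8, blue, green, red); there is no depth.
- optics.camera_model(name): a dict with "fx", "fy", "cx", "cy" (pixels), "cam_to_world" (4x4, takes a point from camera to world coordinates). Camera axes: x right, y up, looking along -z (the intrinsics and any distortion apply to the point x, -y, -z); pixel columns grow to the right and rows downward; lengths in m; the calibration is good to about 2 mm. A picture is of the moment at which its call begins: read the wrist's pose just before it. camera_model takes no time and is no camera call; for the wrist camera it gives the pose at the moment of the call.
- bot.hand_in(): hands the job in; it is judged then, once.
The state is a dict: "t": time; "q": joint angles; "joint_vel": joint speeds; "joint_torque": joint torques, N m; "eef_pos": TCP position; "tool_rot": TCP orientation; "contact_force": force on the tool from outside, world axes, zero at the start; "torque": the same for the moment, N m; "gripper_width": opening from 0.0 (shut) to 1.0 (fully open); "grasp_force": force on a finger pad.
Only numpy, scipy, OpenCV 4.12 (cv2) and the standard library are available. Lean on these libraries where they do the work, as an engineer would, in place of code of your own. Each camera call takes 0.05 s, during which the arm holds its last target. There are 200 camera calls.

## Working session

There is one attempt and no reset: what is moved stays moved. The work goes in short steps, Python scripts to look and compute and a tool call to move; the robot and the scene stay as the last step left them, time stands still between calls to the robot, and variables do not carry over. Pictures are saved under pics/ and viewed, at most 10 in all, crops included, and the job is handed in when it is done.

Besides the shell and the picture viewer there is one more tool, called after "Request:" as name([rows], argument=value, ...), one row to a line, values as JSON. drive_tool: Moves the arm, as the interface text tells. Its arguments: {"type":"object","properties":{"deltas":{"type":"array"},"grip_force":{"type":"number"}},"required":["deltas"]}

```bash
mkdir -p pics; python3 - <<'E'
from station import bot, optics
import cv2,json
for n in("top","scene"):
    cv2.imwrite(f"pics/{n}0.png",optics.read_camera(n))
    m=optics.camera_model(n);print(n,m)
o=bot.get_obs();print(o)
E
```

```text
top {'fx': 487.7833516089089, 'fy': 487.7833516089089, 'cx': 306.729706234317, 'cy': 194.34149191186964, 'cam_to_world': array([[-3.19497415e-02,  9.78138831e-01, -2.05483919e-01,
         2.58184194e-01],
       [-9.99473925e-01, -3.24136306e-02,  1.10910263e-03,
        -3.08706656e-03],
       [-5.57562351e-03,  2.05411255e-01,  9.78659864e-01,
         1.40618956e+00],
       [ 0.00000000e+00,  0.00000000e+00,  0.00000000e+00,
         1.00000000e+00]])}
scene {'fx': 444.68820482410604, 'fy': 444.68820482410604, 'cx': 320.3791935519566, 'cy': 195.25819328173716, 'cam_to_world': array([[ 0.3339419 , -0.64485065,  0.68749578,  1.38682083],
       [ 0.94255537,  0.23502249, -0.23738957, -0.30736202],
       [-0.00849615,  0.72727716,  0.6862913 ,  0.9771123 ],
       [ 0.        ,  0.        ,  0.        ,  1.        ]])}
{'t': 0.1, 'q': array([-1.25410537,  0.47771281,  0.02238832,  1.55637504, -0.01151986,
        1.10933243, -0.08310392]), 'joint_vel': array([ 4.29579155e-04, -2.15224209e-03, -4.45879507e-05, -6.41229423e-04,
       -1.11703881e-03, -4.28369192e-04,  1.52901306e-03]), 'joint_torque': array([ 5.01407674e-03, -5.97755671e+01,  1.61387399e+00, -2.81954026e+01,
        1.28761251e-02,  5.02936804e-03, -3.20886409e-05]), 'eef_pos': array([0.27803345, 0.61460319, 0.30301735]), 'tool_rot': array([-1.16371194e-04,  2.10818471e-01,  9.77524859e-01, -8.41444616e-04]), 'contact_force': array([-0.52840301,  0.4250312 ,  0.46059652]), 'torque': array([ 0.02791639, -0.06984012,  0.04845972]), 'grasp_force': 0.0, 'gripper_width': 0.9985366911089659}
```

View pics/top0.png

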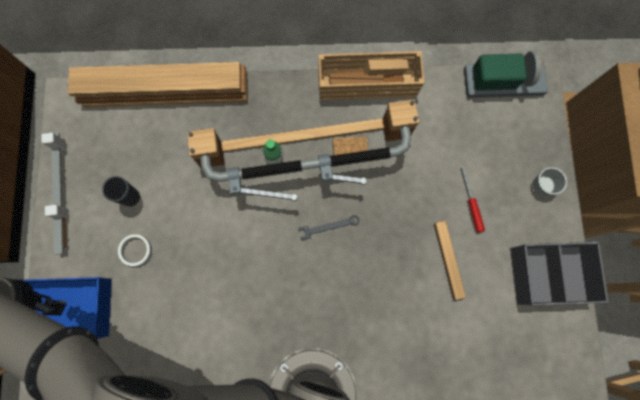

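View pics/scene0.png

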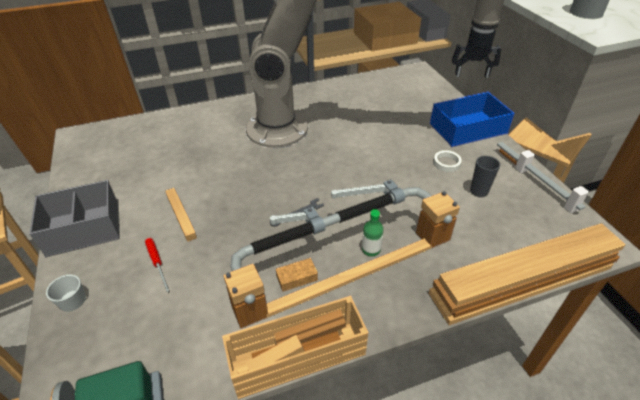

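The long lever is the left one in the top view: its pivot is near (235,188) and its tip near (295,197). The short lever runs from (326,175) to (365,181). I'll enlarge that area.

```bash
python3 - <<'E'
import cv2
a=cv2.imread("pics/top0.png")[120:220,190:390]
cv2.imwrite("pics/c1.png",cv2.resize(a,None,fx=4,fy=4,interpolation=cv2.INTER_CUBIC))
E
```

```text
(no output)
```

View pics/c1.png

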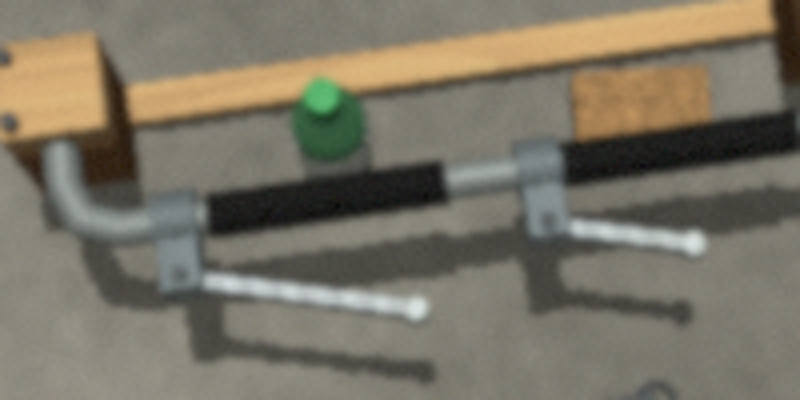

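The crop shows the long pivot at (180,274), the long tip ball at (418,308), the short pivot at (546,222) and the short tip at (695,243). The grip axis runs from (208,215) to (797,130).

```bash
cat >h.py <<'E'
import numpy as np
from station import bot,optics
from scipy.spatial.transform import Rotation as R
def ray(cam,u,v,z):
    m=optics.camera_model(cam);T=m["cam_to_world"]
    d=T[:3,:3]@np.array([(u-m["cx"])/m["fx"],-(v-m["cy"])/m["fy"],-1.])
    return T[:3,3]+d*(z-T[2,3])/d[2]
def proj(cam,p):
    m=optics.camera_model(cam);T=m["cam_to_world"]
    c=T[:3,:3].T@(np.asarray(p)-T[:3,3]);return m["cx"]+m["fx"]*c[0]/-c[2],m["cy"]+m["fy"]*c[1]/c[2]
E
python3 - <<'E'
from h import *
f=lambda x,y,z:ray("top",(x+.5)/4-.5+190,(y+.5)/4-.5+120,z)
P=f(180,274,.125);T=f(418,308,.115);g1=f(208,215,.115);g2=f(797,130,.115);g3=f(445,182,.115);g4=f(563,160,.115);P2=f(546,222,.125);T2=f(695,243,.115)
for n,p in zip("P T g1 g2 g3 g4 P2 T2".split(),(P,T,g1,g2,g3,g4,P2,T2)):print(n,p.round(4))
print(np.linalg.norm((T-P)[:2]),np.linalg.norm((T2-P2)[:2]),np.linalg.norm((P2-P)[:2]))
b=(g1-g2)[:2];print("bar yaw",np.arctan2(-b[0],b[1]))
d=(P2-P)[:2];print("piv yaw",np.arctan2(d[0],-d[1]))
for a in((T-P),(T2-P2)):print("lever yaw",np.arctan2(a[0],-a[1]))
n=np.array([b[1],-b[0]])/np.linalg.norm(b);print((g1-P)[:2]@n)
# tilt of tool
o=bot.get_obs();print(R.from_quat(np.roll(o["tool_rot"],-1)).as_matrix().round(3))
E
```

```text
P [0.5507 0.189  0.125 ]
T [0.5241 0.0297 0.115 ]
g1 [0.5937 0.1713 0.115 ]
g2 [ 0.6405 -0.2343  0.115 ]
g3 [0.6116 0.0089 0.115 ]
g4 [ 0.6245 -0.0725  0.115 ]
P2 [ 0.5785 -0.0587  0.125 ]
T2 [ 0.563  -0.1597  0.115 ]
0.1615195007189838 0.10225384745510999 0.24925308697440415
bar yaw 0.11484964275234265
piv yaw 0.11188158274847708
lever yaw -0.16547440428745638
lever yaw -0.15290878166382654
0.04063611370929352
[[-0.911  0.412 -0.001]
 [ 0.412  0.911 -0.002]
 [-0.    -0.002 -1.   ]]
```

```bash
cat >>h.py <<'E'
N=np.array([np.cos(-.047),np.sin(-.047),0])
GR=np.column_stack([np.cross(N,[0,0,-1]),N,[0,0,-1]])
def delta(p,Rg=GR):
    o=bot.get_obs();Rc=R.from_quat(np.roll(o["tool_rot"],-1))
    print("t",round(o["t"],2),"off",(Rc.inv().apply(np.array(p)-o["eef_pos"])).round(4),"ang",((Rc.inv()*R.from_matrix(Rg)).as_rotvec()/(np.pi/4)).round(4),o["eef_pos"].round(4),o["contact_force"].round(2))
E
python3 -c "
from h import *
print(GR.round(3));delta([.478,.0745,.25])"
```

```text
[[ 0.047  0.999  0.   ]
 [ 0.999 -0.047  0.   ]
 [ 0.     0.    -1.   ]]
t 0.1 off [-0.4048 -0.4096  0.0538] ang [-1.8000e-03  1.4000e-03  1.5189e+00] [0.278  0.6146 0.303 ] [-0.53  0.43  0.46]
```

Request:
drive_tool([
  {"gripper":255,"offset":[-0.04,-0.04,0],"angular":[0,0,0.19]},
  {"gripper":255,"offset":[-0.075,-0.075,0],"angular":[0,0,0.38]},
  {"gripper":255,"offset":[-0.11,-0.11,0],"angular":[0,0,0.57]},
  {"gripper":255,"offset":[-0.145,-0.145,0],"angular":[0,0,0.76]},
  {"gripper":255,"offset":[-0.18,-0.18,0],"angular":[0,0,0.9]},
], grip_force=20)

```text
t: 0.6
eef_pos: [0.3667, 0.3789, 0.3036]
tool_rot: [-0.0, 0.538, 0.843, -0.0]
contact_force: [1.7, 0.1, -0.1]
gripper_width: 0.142
grasp_force: 0.0
```

```bash
python3 -c "
from h import *
delta([.478,.0745,.25])"
```

```text
t 0.6 off [-0.323  -0.0268  0.0537] ang [-5.000e-04  3.000e-04  6.119e-01] [0.3667 0.3789 0.3036] [ 1.65  0.09 -0.13]
```

Request:
drive_tool([
  {"gripper":255,"offset":[-0.045,-0.004,0.01],"angular":[0,0,0.15]},
  {"gripper":255,"offset":[-0.09,-0.008,0.02],"angular":[0,0,0.3]},
  {"gripper":255,"offset":[-0.135,-0.012,0.03],"angular":[0,0,0.45]},
  {"gripper":255,"offset":[-0.18,-0.016,0.04],"angular":[0,0,0.6]},
  {"gripper":255,"offset":[-0.225,-0.02,0.05],"angular":[0,0,0.62]},
])

```text
t: 1.1
eef_pos: [0.444, 0.1672, 0.2535]
tool_rot: [-0.0, 0.725, 0.689, 0.0]
contact_force: [2.1, 0.7, 0.3]
gripper_width: -0.001
grasp_force: 0.0
```

```bash
python3 -c "
from h import *
delta([.478,.0745,.25])"
```

```text
t 1.1 off [-0.0908  0.0387  0.0035] ang [-0.     -0.0002 -0.0051] [0.444  0.1672 0.2535] [2.09 0.72 0.29]
```

Request:
drive_tool([
  {"gripper":255,"offset":[-0.044,0.017,0.0],"angular":[0,0,0]},
  {"gripper":255,"offset":[-0.086,0.033,0.0],"angular":[0,0,0]},
  {"gripper":255,"offset":[-0.086,0.033,0.03],"angular":[0,0,0]},
  {"gripper":255,"offset":[-0.086,0.033,0.05],"angular":[0,0,0]},
  {"gripper":255,"offset":[-0.086,0.033,0.05],"angular":[0,0,0]},
])

```text
t: 1.6
eef_pos: [0.4711, 0.0807, 0.2017]
tool_rot: [-0.001, 0.724, 0.69, -0.002]
contact_force: [0.4, 0.5, -0.5]
gripper_width: -0.003
grasp_force: 0.0
```

```bash
python3 - <<'E'
from h import *
import cv2
delta([.480,.0745,.163])
cv2.imwrite("pics/w1.png",optics.read_camera("wrist"))
s=optics.read_camera("scene");cv2.imwrite("pics/s1.png",cv2.resize(s[140:290,220:470],None,fx=3,fy=3))
print(proj("wrist",[.526,.0725,.12]),proj("wrist",[.524,.03,.12]),proj("wrist",[.5507,.189,.12]))
E
```

```text
t 1.6 off [-0.0057  0.0093  0.0387] ang [-0.0061  0.0029 -0.0021] [0.4711 0.0807 0.2017] [ 0.4  0.5 -0.5]
(np.float64(434.67027195549144), np.float64(261.7492763407661)) (np.float64(427.659061345064), np.float64(339.02790289946853)) (np.float64(509.62198436745143), np.float64(-17.516376101519057))
```

View pics/w1.png

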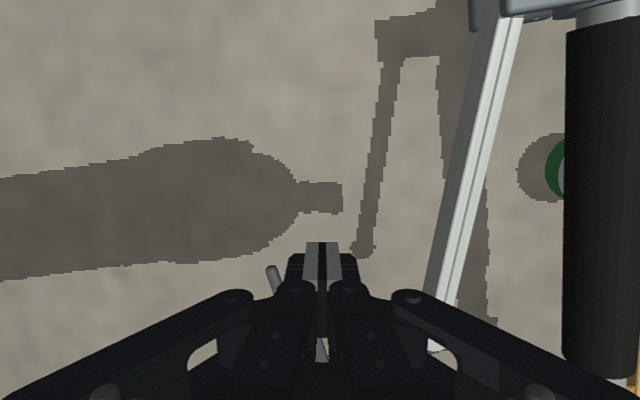

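The wrist view shows the lever from (505,15) to (435,345), with its outer edge about 10 px from my prediction at row 262. The shut fingertips are at (322,245), and the way to the lever is clear.

Request:
drive_tool([
  {"gripper":255,"offset":[-0.006,0.009,0.016],"angular":[0,0,0]},
  {"gripper":255,"offset":[-0.006,0.009,0.033],"angular":[0,0,0]},
  {"gripper":255,"offset":[-0.006,0.012,0.033],"angular":[0,0,0]},
  {"gripper":255,"offset":[-0.006,0.017,0.033],"angular":[0,0,0]},
  {"gripper":255,"offset":[-0.006,0.022,0.033],"angular":[0,0,0]},
])

```text
t: 2.2
eef_pos: [0.4956, 0.0749, 0.1722]
tool_rot: [0.0, 0.724, 0.69, 0.001]
contact_force: [-0.5, -0.9, 0.8]
gripper_width: -0.003
grasp_force: 0.0
```

```bash
python3 - <<'E'
from h import *
import cv2
delta([.5115,.073,.169])
cv2.imwrite("pics/w2.png",optics.read_camera("wrist"))
E
```

```text
t 2.2 off [-0.0011  0.0159  0.0032] ang [ 0.0025 -0.0012 -0.0004] [0.4956 0.0749 0.1722] [-0.46 -0.86  0.76]
```

View pics/w2.png

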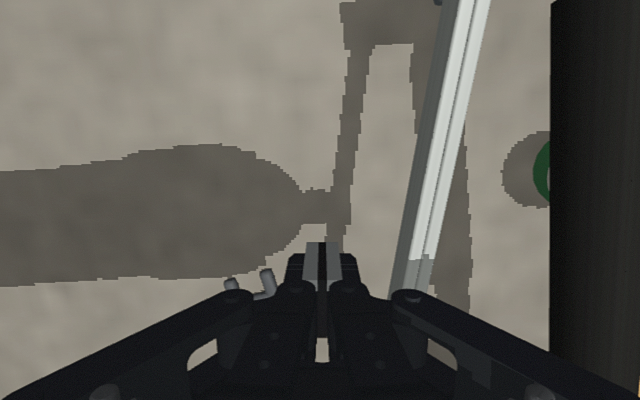

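```bash
python3 - <<'E'
from h import *
m=optics.camera_model("wrist");T=m["cam_to_world"];o=bot.get_obs();Rc=R.from_quat(np.roll(o["tool_rot"],-1))
c=Rc.inv().apply(T[:3,3]-o["eef_pos"]);print("cam in tool",c.round(4))
for u,v in((308,243),(340,243),(356,255),(356,288),(425,297),(410,289),(540,385)):
    d=Rc.inv().apply(T[:3,:3]@np.array([(u-m["cx"])/m["fx"],-(v-m["cy"])/m["fy"],-1.]))
    for x in(0,np.sign(c[0])*.011): print(u,v,x,(c+d*(x-c[0])/d[0]).round(4))
E
```

```text
cam in tool [ 0.066  -0.     -0.0705]
308 243 0 [ 0.     -0.0065  0.0918]
308 243 0.011 [ 0.011  -0.0054  0.0647]
340 243 0 [0.     0.0092 0.0917]
340 243 0.011 [0.011  0.0076 0.0647]
356 255 0 [0.     0.0157 0.0774]
356 255 0.011 [0.011  0.0131 0.0528]
356 288 0 [0.     0.0129 0.0477]
356 288 0.011 [0.011  0.0107 0.028 ]
425 297 0 [0.     0.0366 0.0414]
425 297 0.011 [0.011  0.0305 0.0227]
410 289 0 [0.     0.0327 0.047 ]
410 289 0.011 [0.011  0.0272 0.0274]
540 385 0 [0.     0.0531 0.0007]
540 385 0.011 [ 0.011   0.0443 -0.0112]
```

The flared knuckles end about 30–45 mm ahead of the TCP and the lever's top is 52 mm ahead, so the finger's back will make contact first. I'll press slowly at this height.

Request:
drive_tool([
  {"gripper":255,"offset":[0,0.004,0.0],"angular":[0,0,0]},
  {"gripper":255,"offset":[0,0.008,0.0],"angular":[0,0,0]},
  {"gripper":255,"offset":[0,0.012,0],"angular":[0,0,0]},
  {"gripper":255,"offset":[0,0.016,0],"angular":[0,0,0]},
  {"gripper":255,"offset":[0,0.018,0],"angular":[0,0,0]},
])

```text
t: 2.75
eef_pos: [0.5127, 0.0735, 0.1708]
tool_rot: [-0.0, 0.724, 0.69, -0.0]
contact_force: [-2.9, -0.0, 1.4]
gripper_width: 0.004
grasp_force: 1.1
```

Request:
drive_tool([
  {"gripper":255,"offset":[0,0.002,0.0],"angular":[0,0,0]},
  {"gripper":255,"offset":[0,0.004,0.0],"angular":[0,0,0]},
  {"gripper":255,"offset":[0,0.006,0],"angular":[0,0,0]},
  {"gripper":255,"offset":[0,0.006,0],"angular":[0,0,0]},
])

```text
t: 3.15
eef_pos: [0.5182, 0.0728, 0.1706]
tool_rot: [-0.0, 0.724, 0.69, -0.001]
contact_force: [-2.4, -2.6, 0.9]
gripper_width: -0.0
grasp_force: 1.3
```

```bash
python3 - <<'E'
from h import *
import cv2
delta([.540,.071,.171])
cv2.imwrite("pics/w3.png",optics.read_camera("wrist"))
E
```

```text
t 3.15 off [-0.0008  0.0219 -0.0004] ang [-0.0011  0.0007 -0.0016] [0.5182 0.0728 0.1706] [-2.38 -2.6   0.94]
```

View pics/w3.png

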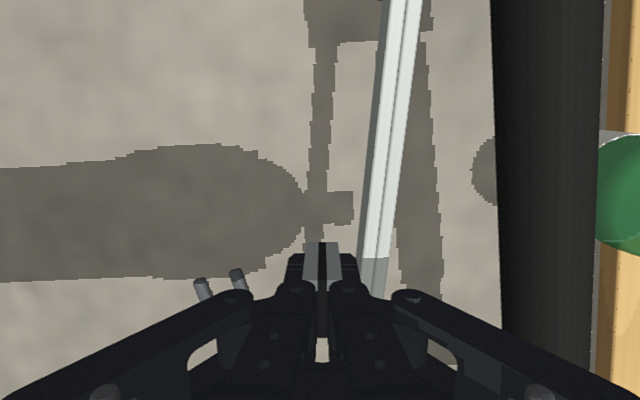

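The finger's back now bears on the lever's outer face near (358,262), and the lever has started to turn. The knuckles are clear of it.

Request:
drive_tool([
  {"gripper":255,"offset":[0,0.003,0.0],"angular":[0,0,0]},
  {"gripper":255,"offset":[0,0.006,0.0],"angular":[0,0,0]},
  {"gripper":255,"offset":[0,0.009,0],"angular":[0,0,0]},
  {"gripper":255,"offset":[0,0.012,0],"angular":[0,0,0]},
  {"gripper":255,"offset":[0,0.015,0],"angular":[0,0,0]},
])

```text
t: 3.7
eef_pos: [0.5333, 0.0721, 0.1706]
tool_rot: [-0.0, 0.724, 0.69, -0.001]
contact_force: [-5.0, -3.5, 0.2]
gripper_width: 0.001
grasp_force: 2.3
```

Request:
drive_tool([
  {"gripper":255,"offset":[0,0.001,0.0],"angular":[0,0,0]},
  {"gripper":255,"offset":[0,0.002,0.0],"angular":[0,0,0]},
  {"gripper":255,"offset":[0,0.002,0],"angular":[0,0,0]},
])

```text
t: 4.0
eef_pos: [0.5352, 0.0721, 0.1707]
tool_rot: [-0.0, 0.724, 0.69, -0.001]
contact_force: [-4.7, -2.8, 0.3]
gripper_width: -0.001
grasp_force: 2.3
```

Request:
drive_tool([
  {"gripper":255,"offset":[0,0.001,0.0],"angular":[0,0,0]},
  {"gripper":255,"offset":[0,0.001,0],"angular":[0,0,0]},
])

```text
t: 4.2
eef_pos: [0.5362, 0.072, 0.1706]
tool_rot: [-0.0, 0.724, 0.69, -0.001]
contact_force: [-4.5, -3.4, 0.4]
gripper_width: -0.0
grasp_force: 2.3
```

Request:
drive_tool([
  {"gripper":255,"offset":[0,0.001,0.0],"angular":[0,0,0]},
  {"gripper":255,"offset":[0,0.001,0],"angular":[0,0,0]},
])

```text
t: 4.4
eef_pos: [0.5371, 0.072, 0.1707]
tool_rot: [-0.0, 0.724, 0.69, -0.001]
contact_force: [-4.3, -2.5, 0.2]
gripper_width: 0.001
grasp_force: 2.3
```

Request:
drive_tool([
  {"gripper":255,"offset":[0,0.001,0.0],"angular":[0,0,0]},
  {"gripper":255,"offset":[0,0.001,0],"angular":[0,0,0]},
])

```text
t: 4.6
eef_pos: [0.5381, 0.072, 0.1707]
tool_rot: [-0.0, 0.724, 0.69, -0.001]
contact_force: [-4.4, -2.9, -0.1]
gripper_width: -0.003
grasp_force: 2.4
```

Request:
drive_tool([
  {"gripper":255,"offset":[0,0.001,0.0],"angular":[0,0,0]},
  {"gripper":255,"offset":[0,0.001,0],"angular":[0,0,0]},
])

```text
t: 4.8
eef_pos: [0.5391, 0.0721, 0.1707]
tool_rot: [-0.0, 0.724, 0.69, -0.001]
contact_force: [-5.2, -2.3, 0.9]
gripper_width: 0.001
grasp_force: 2.4
```

Request:
drive_tool([
  {"gripper":255,"offset":[0,0.001,0.0],"angular":[0,0,0]},
  {"gripper":255,"offset":[0,0.001,0],"angular":[0,0,0]},
])

```text
t: 5.0
eef_pos: [0.5401, 0.072, 0.1706]
tool_rot: [-0.0, 0.724, 0.69, -0.001]
contact_force: [-5.7, -2.4, 0.6]
gripper_width: -0.002
grasp_force: 2.5
```

```bash
python3 - <<'E'
from h import *
import cv2
delta([.540,.071,.171])
cv2.imwrite("pics/w4.png",optics.read_camera("wrist"))
E
```

```text
t 5.0 off [-0.001  -0.     -0.0004] ang [-0.0017  0.0005 -0.001 ] [0.5401 0.072  0.1706] [-5.72 -2.45  0.64]
```

View pics/w4.png

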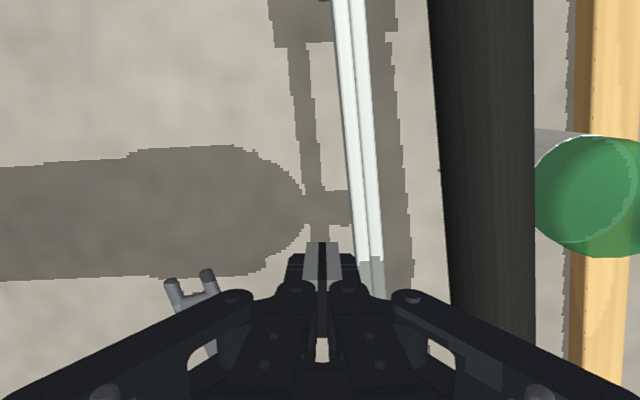

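The lever lies nearly parallel to the bar, but the force has not risen sharply yet, so I'll go on in fine steps.

Request:
drive_tool([
  {"gripper":255,"offset":[0,0.001,0.0],"angular":[0,0,0]},
  {"gripper":255,"offset":[0,0.001,0],"angular":[0,0,0]},
])

```text
t: 5.25
eef_pos: [0.541, 0.0721, 0.1706]
tool_rot: [-0.0, 0.724, 0.69, -0.001]
contact_force: [-5.0, -1.6, 0.2]
gripper_width: -0.004
grasp_force: 2.5
```

Request:
drive_tool([
  {"gripper":255,"offset":[0,0.001,0.0],"angular":[0,0,0]},
  {"gripper":255,"offset":[0,0.001,0],"angular":[0,0,0]},
])

```text
t: 5.45
eef_pos: [0.5415, 0.0721, 0.1706]
tool_rot: [-0.001, 0.724, 0.69, -0.001]
contact_force: [-7.3, -2.1, 1.7]
gripper_width: -0.002
grasp_force: 3.6
```

The stop is reached: the force has risen and the tool no longer follows in full. I'll press a hair more and hold for about 2 s.

Request:
drive_tool([
  {"gripper":255,"offset":[0,0.0004,0.0],"angular":[0,0,0]},
  {"gripper":255,"offset":[0,0.0004,0],"angular":[0,0,0]},
  {"gripper":255,"offset":[0,0.0004,0],"angular":[0,0,0]},
  {"gripper":255,"offset":[0,0.0004,0],"angular":[0,0,0]},
  {"gripper":255,"offset":[0,0.0004,0],"angular":[0,0,0]},
])

```text
t: 5.95
eef_pos: [0.5416, 0.072, 0.1706]
tool_rot: [-0.001, 0.724, 0.69, -0.001]
contact_force: [-7.8, -2.6, 3.0]
gripper_width: -0.003
grasp_force: 4.0
```

Request:
drive_tool([
  {"gripper":255,"offset":[0,0,0],"angular":[0,0,0]},
  {"gripper":255,"offset":[0,0,0],"angular":[0,0,0]},
  {"gripper":255,"offset":[0,0,0],"angular":[0,0,0]},
  {"gripper":255,"offset":[0,0,0],"angular":[0,0,0]},
  {"gripper":255,"offset":[0,0,0],"angular":[0,0,0]},
])

```text
t: 6.45
eef_pos: [0.5416, 0.072, 0.1705]
tool_rot: [-0.001, 0.724, 0.69, -0.001]
contact_force: [-7.3, -1.4, 4.3]
gripper_width: 0.001
grasp_force: 4.0
```

Request:
drive_tool([
  {"gripper":255,"offset":[0,0,0],"angular":[0,0,0]},
  {"gripper":255,"offset":[0,0,0],"angular":[0,0,0]},
  {"gripper":255,"offset":[0,0,0],"angular":[0,0,0]},
  {"gripper":255,"offset":[0,0,0],"angular":[0,0,0]},
  {"gripper":255,"offset":[0,0,0],"angular":[0,0,0]},
])

```text
t: 6.95
eef_pos: [0.5416, 0.0721, 0.1705]
tool_rot: [-0.001, 0.724, 0.69, -0.001]
contact_force: [-7.7, -1.9, 4.0]
gripper_width: 0.001
grasp_force: 4.0
```

Request:
drive_tool([
  {"gripper":255,"offset":[0,0,0],"angular":[0,0,0]},
  {"gripper":255,"offset":[0,0,0],"angular":[0,0,0]},
  {"gripper":255,"offset":[0,0,0],"angular":[0,0,0]},
  {"gripper":255,"offset":[0,0,0],"angular":[0,0,0]},
  {"gripper":255,"offset":[0,0,0],"angular":[0,0,0]},
])

```text
t: 7.45
eef_pos: [0.5416, 0.072, 0.1705]
tool_rot: [-0.001, 0.724, 0.69, -0.001]
contact_force: [-7.9, -2.9, 3.1]
gripper_width: 0.001
grasp_force: 4.0
```

```bash
python3 - <<'E'
from h import *
import cv2
delta([.48,.0745,.171])
s=optics.read_camera("top");cv2.imwrite("pics/t2.png",cv2.resize(s[120:220,190:390],None,fx=4,fy=4,interpolation=cv2.INTER_CUBIC))
E
```

```text
t 7.45 off [-0.0005 -0.0616 -0.0002] ang [-0.0043  0.0003 -0.0008] [0.5416 0.072  0.1705] [-7.89 -2.85  3.13]
```

View pics/t2.png

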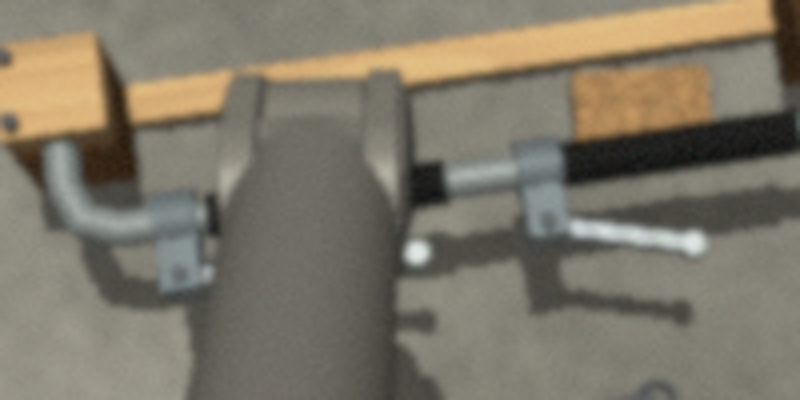

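The tip has moved from (418,308) to (418,252). That is 14 px, or about 38 mm, which matches the full 0.24 rad, and a clear gap to the grip remains. The short lever has not moved. I'll finish the hold and release smoothly.

Request:
drive_tool([
  {"gripper":255,"offset":[0,0,0],"angular":[0,0,0]},
  {"gripper":255,"offset":[0,0,0],"angular":[0,0,0]},
  {"gripper":255,"offset":[0,-0.004,0],"angular":[0,0,0]},
  {"gripper":255,"offset":[0,-0.008,0],"angular":[0,0,0]},
  {"gripper":255,"offset":[0,-0.012,0],"angular":[0,0,0]},
])

```text
t: 8.0
eef_pos: [0.5305, 0.0723, 0.1707]
tool_rot: [-0.0, 0.724, 0.69, -0.001]
contact_force: [-3.3, -3.0, -0.2]
gripper_width: 0.001
grasp_force: 2.0
```

Request:
drive_tool([
  {"gripper":255,"offset":[0,-0.004,0],"angular":[0,0,0]},
  {"gripper":255,"offset":[0,-0.009,0],"angular":[0,0,0]},
  {"gripper":255,"offset":[0,-0.014,0],"angular":[0,0,0]},
  {"gripper":255,"offset":[0,-0.019,0],"angular":[0,0,0]},
  {"gripper":255,"offset":[0,-0.025,0],"angular":[0,0,0]},
])

```text
t: 8.5
eef_pos: [0.5067, 0.0746, 0.1715]
tool_rot: [0.001, 0.724, 0.69, 0.001]
contact_force: [-0.4, 0.1, 0.7]
gripper_width: -0.001
grasp_force: 0.0
```

Request:
drive_tool([
  {"gripper":255,"offset":[0,-0.02,0],"angular":[0,0,0]},
  {"gripper":255,"offset":[0,-0.04,0],"angular":[0,0,0]},
  {"gripper":255,"offset":[0,-0.04,-0.03],"angular":[0,0,0]},
  {"gripper":255,"offset":[0,-0.04,-0.07],"angular":[0,0,0]},
  {"gripper":255,"offset":[0,-0.04,-0.11],"angular":[0,0,0]},
])

```text
t: 9.0
eef_pos: [0.4661, 0.0759, 0.2826]
tool_rot: [0.0, 0.724, 0.69, 0.001]
contact_force: [0.9, 0.1, 0.7]
gripper_width: 0.003
grasp_force: 0.0
```

Request:
drive_tool([
  {"gripper":255,"offset":[0.04,0,0],"angular":[0,0,0]},
  {"gripper":255,"offset":[0.08,0,0],"angular":[0,0,0]},
  {"gripper":255,"offset":[0.12,0,0],"angular":[0,0,0]},
  {"gripper":255,"offset":[0.16,0,0],"angular":[0,0,0]},
  {"gripper":255,"offset":[0.16,0,0],"angular":[0,0,0]},
])

```text
t: 9.5
eef_pos: [0.4733, 0.2427, 0.2815]
tool_rot: [-0.0, 0.721, 0.693, 0.002]
contact_force: [0.4, 0.3, -0.6]
gripper_width: 0.003
grasp_force: 0.0
```

```bash
python3 - <<'E'
from h import *
import cv2
delta([.48,.0745,.171])
s=optics.read_camera("top");cv2.imwrite("pics/t3.png",cv2.resize(s[120:260,190:390],None,fx=4,fy=4,interpolation=cv2.INTER_CUBIC))
E
```

```text
t 9.5 off [-0.1682  0.0129  0.1099] ang [ 0.0033 -0.0052  0.0101] [0.4733 0.2427 0.2815] [ 0.37  0.31 -0.61]
```

View pics/t3.png

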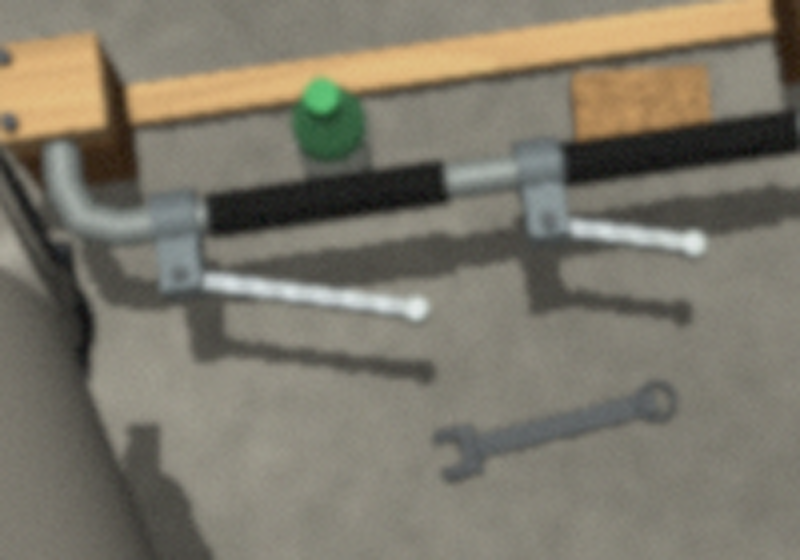

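The lever tip is back at (418,308), so it has sprung fully out. The short lever, bottle, block and spanner are where they were, and the robot is clear of everything.

```bash
python3 -c "
from station import bot
print(bot.hand_in())"
```

```text
the job is handed in; nothing more can be done
None
```

I pressed the long lever to its stop with the outside of the fingers, held it there about 2 s with a clear gap to the bar, then let it spring fully back out. The short lever stayed out, nothing else visible in the final top view (bottle, block, spanner) had moved, and the job is handed in.

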